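Walk the mallet-head blank round to the jig fence

ROBOT

A 6-joint arm with a two-finger parallel gripper is mounted at the origin on the work surface. World frame = base frame: x ahead of the robot, y to its left, z up, the work surface at z = 0. Lengths are in m, angles in rad, forces in N, time in s.
With the tool pointing down it reaches from about 0.375 to 0.975 m from the base axis. Payload 3.8 kg.
Tool frame: the origin (TCP) lies midway between the tips of the shut fingers; the grasp point (between the pads) lies 19 mm behind it; x points along the fingers, y is the direction in which the jaws open and shut, and the axes are right-handed (so a half turn about x gives the same grasp; the last joint's range is limited). The gripper opens to 88 mm and grips with 3 to 60 N. Pads are 18 mm wide; open, the fingers measure 123 mm over their backs; the gripper's body (75 mm by 187 mm) begins 45 mm behind the grasp point.
Start: joints at [1.155, 0.264, 1.604, -0, 1.274, -0.037], TCP at [0.25, 0.627, 0.239] pointing down, gripper open.
Joint ranges: [-2.63, 2.63], [-0.94, 2.18], [0.31, 2.57], [-1.31, 4.45], [0, 2.66], [-2.55, 2.55]. Speed limits (rad/s): [2.57, 2.57, 3.14, 3.14, 3.14, 3.14].

INTERFACE

Orientations are given as a unit quaternion [w, x, y, z].
In Python, from cell import arm, cams, nets gives the robot as it stands.
- The arm moves only by the tool play_rows, never from a script. Its argument "rows" is a list of rows, each a list of 3 entries, a list of its own where there are three numbers: the gripper's target within -1 to 1 (shut at 1, half-way at 0, fully open at -1), then the shift along the tool's x, y, z each as a share of 20 mm, from -1 to 1, then the turn about the tool's x as a share of 8 degrees, from -1 to 1. A call has 1 to 10 rows; each row shifts and turns the pose as measured when the row begins, along the tool's axes as they then stand; what a row does not reach is not made up. A row lasts 1/10 s, in which the tool goes at most 50 mm and 8.59 degrees, less where a joint would pass 70% of its speed; a pose out of reach is approached as far as the arm can. A call with a number of a shift or a turn outside -1 to 1 is refused whole. A call with a gripper value outside its range is refused whole. The fingers move at their own pace and stop on an object; "squeeze" is the grip in N (left out, the last holds). Time passes only in rows, so rows that do not move let the fingers close. It gives the time, the measured TCP pose, the force and the opening at its end, in the units of the state.
- arm.sense(): the state, without advancing time (a new reading comes with each control period).
- cams.grab_frame(name): name is "scene" or "top" or "wrist"; returns a dict with "pixels" (420x560x3 uint8, red, green, blue), "fx", "fy", "cx", "cy" (pixels), "rvec" (rotation vector, rad) and "tvec" (3), from world to camera coordinates, as OpenCV has them; the wrist camera has in their place "tool_from_camera" (4x4, takes a point from camera to tool coordinates, whose origin is the TCP and whose axes are the tool frame's). Camera axes: x right, y down, z forward; pixel columns grow to the right and rows downward; lengths in m; the calibration is good to about 2 mm. A picture is of the moment at which its call begins: read the wrist's pose just before it. There is no depth.
- arm.finish_job(): hands the job in, once; it reports no verdict.
Trained networks look in a picture, given as the dict that the camera call returned (one of the last four; its "shot" number tells which), for a name from the list of things; names that differ only in an ending like _2 or _b are one class to them, and where a whole thing is asked for, a point or a joint stands for the part that bears it (a point fixed in the world has none). Each returns a list of dicts, best first, with "conf" (0 to 1); they miss things now and then, are a little off and sometimes report something else, mostly with a low value. They report only what shows in the picture. A call takes as long as a camera call. They do not tell look-alikes from the thing itself.
- nets.look_for(picture, query): "position" ([x, y, z] in m, in world coordinates, good to about 4 mm: the middle of the surface that is visible of it).
- nets.silhouettes(picture, query): "pixels" (420x560 bool, what is visible of it).
The state is a dict: "t": time; "joints": joint angles; "joint_vel": joint speeds; "joint_efforts": joint torques, N m; "ee_pos": TCP position; "tool_rot": TCP orientation; "contact_force": force on the tool from outside, world axes, zero at the start; "ft_torque": the same for the moment, N m; "width": opening from 0.0 (shut) to 1.0 (fully open).
Only numpy, scipy, OpenCV 4.12 (cv2) and the standard library are available. Lean on these libraries where they do the work, as an engineer would, in place of code of your own. Each camera call takes 0.05 s, during which the arm holds its last target.

TASK

Walk the heavy wooden blank round on the bench, nudging it at its corners with the fingertips, until its dark face looks squarely at the fence while it is still a finger's width or more clear of it. Then push it home so that the dark face lies flat against the fence, with the middle of the blank at the red mark, and leave it standing there. Only push it: do not lift, tip or carry it, and leave everything else on the bench where it is.

Things in the scene. Friction and masses are not known exactly. Their poses are not given: they have to be found in the camera images.
- blank: Loose pale waxed hardwood block, 0.7 to 1.0 kg, 90 mm along its x, 140 along its y, 60 high. Its +x face is a 20 mm layer of dark wood, seen from above as a dark strip along one long edge. Origin: centre of its underside, z up. Slides under 2 to 10 N without coasting; its bench friction resists turning as if it acted 65 mm from the centre. Starts turned 45 to 105 degrees anticlockwise from facing the fence.
- face_mid (a point): Centre of the dark face of the blank: 45 mm from its centre along its +x, 30 mm above the bench.
- face_left (a point): +y end of the dark face of the blank (45 mm along x, +70 mm along y, 30 mm up).
- face_right (a point): -y end of the dark face of the blank (45 mm along x, -70 mm along y, 30 mm up).
- fence: White fence fixed beyond the blank: 340 long, 40 thick, 45 mm high; red mark across its top and face at mid-length; two black knobs on top, 130 mm either side of the mark, up to 71 mm high. Origin: on the working face at the mark, bench height. x: into the fence, away from the blank; y: along it to the left; z up. Job done: axes of blank and fence parallel, blank origin at x -45 mm, y 0 here.
- mallet: Bystander: round turned wooden mallet standing on its head, 90 mm across, 200 mm tall. Origin at its foot.
- plane: Bystander: wooden smoothing plane, 170 x 55 mm, 110 mm tall. Origin at the centre of its sole.
- wax: Bystander: round green wax tin, 70 mm across, 50 mm tall. Origin at its foot.
- dog: Bystander: dark wooden bench dog (peg) standing upright near the left end of the fence, 20 mm across, 70 mm tall. Origin at its foot.
- square: Bystander: try square lying flat to the right, nearer the robot, blade 130 mm, stock 90 mm. Origin at the stock.
- chisel: Bystander: screwdriver, yellow handle, 200 mm long, lying along the far side of the fence. Origin under its middle.
Things that resemble listed ones, but are neither listed nor needed, are in the scene too. What is shaped like the blank but green is not meant.

How it is judged:
By the outcome, as a careful person would: the job done as asked, in the order asked, and still so for the second after the job is handed in, with the robot touching nothing.
It also fails if it takes over 64 s, if anything falls off the work surface, if the arm or the gripper's body presses on something with over 40 N, if the wrist force passes 120 N, or if a joint passes its speed limit or range.

## Working session

There is one attempt and no reset: what is moved stays moved. The work goes in short steps, Python scripts to look and compute and a tool call to move; the robot and the scene stay as the last step left them, time stands still between calls to the robot, and variables do not carry over. Pictures are saved under pics/ and viewed, and the job is handed in when it is done.

Besides the shell and the picture viewer there is one more tool, called after "Emit:" by a JSON object that holds its "method" and its "body". play_rows: Moves the arm, as the interface text tells. Shift numbers are shares of 20 mm and turn numbers shares of 8 degrees, none past 1 either way. Its arguments: {"type":"object","properties":{"rows":{"type":"array"},"squeeze":{"type":"number"}},"required":["rows"]}

```bash
mkdir -p pics; ls; python3 - <<'E'
from cell import arm,cams,nets
import cv2
s=arm.sense();print(s)
for n in("top","scene"):
    p=cams.grab_frame(n);cv2.imwrite(f"pics/{n}0.png",p["pixels"][:,:,::-1])
    print(n,p["fx"],p["fy"],p["cx"],p["cy"],p["rvec"],p["tvec"])
    for q in("blank","face_mid","face_left","face_right","fence","mallet","plane","wax","dog","square","chisel"):
        print(q,[(d["position"],round(d["conf"],2)) for d in nets.look_for(p,q)][:3])
E
```

```text
pics
{'t': 0.0, 'joints': array([ 1.15511479e+00,  2.64745351e-01,  1.60534180e+00,  2.35008615e-05,
        1.27369341e+00, -3.68940767e-02]), 'joint_vel': array([ 0.00088619, -0.00066891,  0.00064417, -0.00097874, -0.00049305,
        0.00116281]), 'joint_efforts': array([-6.02910575e-06, -5.02115464e+01, -3.56873953e+01,  7.28709670e-02,
        2.97418423e-02, -1.98323919e-04]), 'ee_pos': array([0.24932097, 0.62651883, 0.23741064]), 'tool_rot': array([ 0.69428052,  0.13237268,  0.69464311, -0.13387675]), 'contact_force': array([ 0.50089097, -0.94314598,  0.52832841]), 'ft_torque': array([-0.00617039, -0.0280816 , -0.03822927]), 'width': 0.9994280501481146}
top 546.7230961938736 546.7230961938736 284.63646148103714 211.4141952901123 [ 2.09595326 -2.15741221  0.16157265] [0.01941099 0.55713384 1.8056946 ]
blank [([0.3236, -0.1127, 0.0572], 0.96), ([0.4817, 0.1664, 0.0623], 0.92), ([0.5485, -0.0119, 0.0586], 0.72)]
face_mid [([0.4765, 0.168, 0.0591], 0.98), ([0.3146, -0.1125, 0.0632], 0.92), ([0.5445, -0.0133, 0.0645], 0.61)]
face_left [([0.3178, -0.1164, 0.0614], 0.74), ([0.4818, 0
[... 663 characters left out ...]
)]
face_mid [([0.5097, 0.1785, 0.0623], 0.92), ([0.3504, -0.0932, 0.0596], 0.77), ([0.5761, -0.0051, 0.061], 0.7)]
face_left [([0.5097, 0.1754, 0.0605], 0.91), ([0.5812, -0.0028, 0.0579], 0.58), ([0.3481, -0.0946, 0.0599], 0.57)]
face_right [([0.3504, -0.0942, 0.0586], 0.82), ([0.5819, -0.0027, 0.0589], 0.74), ([0.5112, 0.1767, 0.0587], 0.6)]
fence [([0.7204, 0.0281, 0.0419], 0.56)]
mallet [([0.5308, 0.4959, 0.0979], 0.77)]
plane [([0.5497, -0.4199, 0.0522], 0.74), ([0.5302, 0.4956, 0.0997], 0.36)]
wax [([0.7358, -0.2347, 0.0452], 0.85)]
dog [([0.6209, 0.2307, 0.0496], 0.61)]
square [([0.3899, -0.3845, 0.0071], 0.78)]
chisel [([0.7836, -0.0188, 0.0206], 0.65), ([0.6194, 0.23, 0.0475], 0.37)]
```

View pics/top0.png

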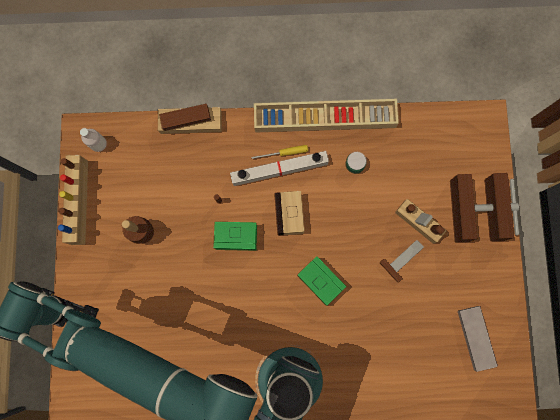

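View pics/scene0.png

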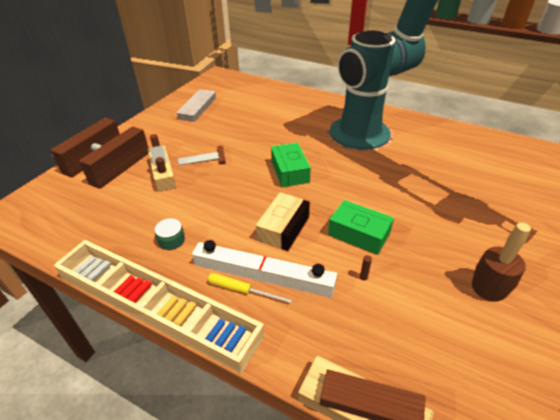

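```bash
cat > h.py <<'E'
import numpy as np,cv2
from scipy.spatial.transform import Rotation as R
def K(p): return np.array([[p["fx"],0,p["cx"]],[0,p["fy"],p["cy"]],[0,0,1.]])
def proj(p,X):
    return cv2.projectPoints(np.atleast_2d(np.array(X,float)),np.array(p["rvec"],float),np.array(p["tvec"],float),K(p),None)[0][:,0]
def ray(p,uv,z):
    M=cv2.Rodrigues(np.array(p["rvec"],float))[0];t=np.array(p["tvec"],float)
    uv=np.atleast_2d(np.array(uv,float));d=np.c_[(uv-[p["cx"],p["cy"]])/p["fx"],np.ones(len(uv))]@M
    C=-M.T@t
    return C+d*((z-C[2])/d[:,2])[:,None]
E
python3 - <<'E'
from cell import arm,cams,nets
from h import *
for n,(a,b,c,d) in(("top",(210,140,380,260)),("scene",(180,180,380,310))):
    p=cams.grab_frame(n);im=p["pixels"][:,:,::-1]
    print(n,proj(p,[[0,0,0],[.25,.627,.239]]))
    cv2.imwrite(f"pics/{n}_c.png",cv2.resize(im[b:d,a:c],None,fx=4,fy=4,interpolation=2))
E
```

```text
top [[290.51366488 380.10160089]
 [ 75.93885589 309.21412207]]
scene [[359.64129514 132.5092305 ]
 [605.49360635 159.87164599]]
```

View pics/top_c.png

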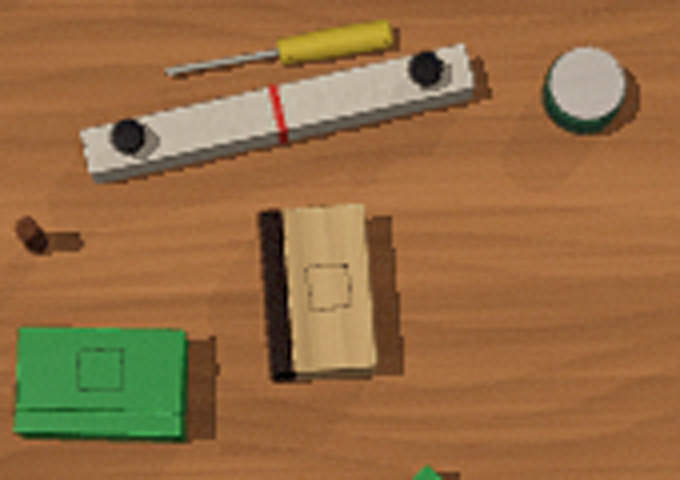

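View pics/scene_c.png

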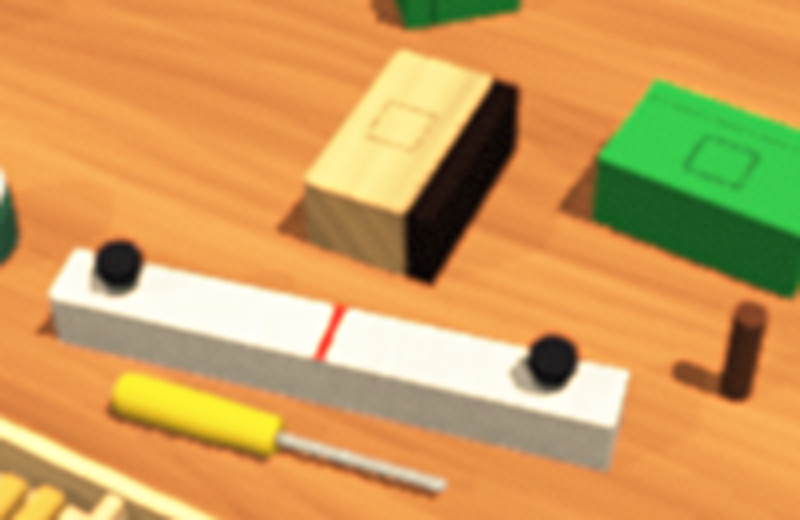

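```bash
cat >> h.py <<'E'
def P(p): return K(p)@np.c_[cv2.Rodrigues(np.array(p["rvec"],float))[0],np.array(p["tvec"],float)]
def tri(p,a,q,b):
    X=cv2.triangulatePoints(P(p),P(q),np.array(a,float).T,np.array(b,float).T);return (X[:3]/X[3]).T
E
python3 - <<'E'
from cell import arm,cams,nets
from h import *
t=cams.grab_frame("top");s=cams.grab_frame("scene")
# knobs R/L, red far top, blank corners: dark far(fence-side) left, pale far right, pale near right, dark near-left
T=np.array([[427,66],[128,135],[272,88],[262,212],[363,205],[375,370],[275,375],[415-0,30]])/4+[210,140]
S=np.array([[120,262],[552,360],[320,357],[407,212],[305,182],[402,50],[495,82],[0,0]])/4+[180,180]
T=T[:7];S=S[:7]
np.set_printoptions(precision=4,suppress=True)
X=tri(t,T,s,S);print(X)
print(proj(t,X)-T);print(proj(s,X)-S)
print(ray(t,T,.06));print(ray(s,S,.06))
E
```

```text
[[ 0.7401 -0.1107  0.0654]
 [ 0.6888  0.1445  0.064 ]
 [ 0.7316  0.0212  0.0434]
 [ 0.6208  0.0279  0.0633]
 [ 0.6236 -0.0532  0.0555]
 [ 0.4825 -0.0591  0.0561]
 [ 0.4824  0.0205  0.058 ]]
[[-0.2391  0.1671]
 [ 0.0041 -0.0017]
 [ 0.0826 -0.0457]
 [ 1.2569 -0.6486]
 [-0.0493  0.0282]
 [ 0.072  -0.0371]
 [ 1.3124 -0.6105]]
[[-0.7868 -0.0637]
 [ 0.0127  0.001 ]
 [ 0.267   0.0214]
 [ 3.6889  0.2682]
 [-0.1442 -0.0116]
 [ 0.1857  0.0149]
 [ 3.4009  0.246 ]]
[[ 0.7422 -0.1118  0.06  ]
 [ 0.6898  0.1448  0.06  ]
 [ 0.7271  0.0211  0.06  ]
 [ 0.6193  0.0323  0.06  ]
 [ 0.6227 -0.0533  0.06  ]
 [ 0.4819 -0.0587  0.06  ]
 [ 0.4802  0.0249  0.06  ]]
[[ 0.7357 -0.1125  0.06  ]
 [ 0.6858  0.1433  0.06  ]
 [ 0.7433  0.0282  0.06  ]
 [ 0.6212  0.018   0.06  ]
 [ 0.6273 -0.0502  0.06  ]
 [ 0.4868 -0.0573  0.06  ]
 [ 0.4878  0.013   0.06  ]]
```

```bash
cat >> h.py <<'E'
from scipy.optimize import minimize
FO=np.array([0.695,0.013]);FY=np.radians(11.3)
def box(x,y,a):
    c,s=np.cos(a),np.sin(a);o=[]
    for z in(0,.06):
        for u,v in((.045,.07),(.045,-.07),(-.045,-.07),(-.045,.07)): o.append([x+c*u-s*v,y+s*u+c*v,z])
    return np.array(o)
def render(p,X,f=3):
    h=cv2.convexHull(proj(p,X).astype(np.float32))[:,0]
    m=np.zeros((420*f,560*f),np.uint8);cv2.fillConvexPoly(m,np.round(((h+.5)*f-.5)*16).astype(np.int32),255,shift=4)
    return cv2.resize(m,(560,420),interpolation=cv2.INTER_AREA)/255.
def blankmask(nets,p,guess):
    g=proj(p,[[guess[0],guess[1],.04]])[0]
    L=nets.silhouettes(p,"blank");best=None
    for d in L:
        m=d["pixels"];ys,xs=np.nonzero(m)
        if len(xs)==0: continue
        dd=np.hypot(xs.mean()-g[0],ys.mean()-g[1])
        if dd<22 and (best is None or m.sum()>best.sum()): best=m
    return best
def fit(views,g):
    """views: list of (picture,mask)"""
    def f(q):
        X=box(q[0],q[1],q[2]);return sum(np.abs(render(p,X)-m).sum() for p,m in views)
    best=None
    for da in(-.1,0,.1):
        r=minimize(f,[g[0],g[1],g[2]+da],method="Nelder-Mead",options=dict(initial_simplex=np.array([g[0],g[1],g[2]+da])+np.array([[0,0,0],[.012,0,0],[0,.012,0],[0,0,.12]]),xatol=2e-4,fatol=.3))
        if best is None or r.fun<best.fun: best=r
    return best.x,best.fun
def inF(q):
    c,s=np.cos(FY),np.sin(FY);d=np.array(q[:2])-FO
    return np.array([c*d[0]+s*d[1],-s*d[0]+c*d[1],np.degrees(q[2]-FY)])
E
cat > see.py <<'E'
import sys
from cell import arm,cams,nets
from h import *
np.set_printoptions(precision=4,suppress=True)
def look(g,tag,names=("top","scene")):
    s=arm.sense();v=[]
    for n in names:
        p=cams.grab_frame(n);m=blankmask(nets,p,g)
        print(n,None if m is None else int(m.sum()))
        if m is not None: v.append((p,m))
        im=p["pixels"][:,:,::-1].copy();v[-1:] and None
        (p.__setitem__("im",im))
    for a in v:
        x,f=fit([a],g);print("single",x[:2],np.degrees(x[2]),f)
    x,f=fit(v,g);print("both",x,np.degrees(x[2]),"f",f,"fence frame(mm)",inF(x)*[1e3,1e3,1])
    B=box(*x)
    tiles=[]
    for p,m in v:
        im=cv2.resize(p["im"],None,fx=4,fy=4,interpolation=2);pr=(proj(p,B)+.5)*4-.5
        for k in(0,4):
            cv2.polylines(im,[np.round(pr[k:k+4]).astype(int)],True,(255,0,255) if k else (255,255,0),1)
        cv2.line(im,*[tuple(int(i) for i in pr[j]) for j in(4,5)],(0,0,255),2)
        c=pr.mean(0).astype(int);a,b=max(c[0]-200,0),max(c[1]-280,0);tiles.append(im[b:b+560,a:a+400])
    cv2.imwrite(f"pics/{tag}.png",np.hstack(tiles))
    t=R.from_quat(np.roll(s["tool_rot"],-1)).as_matrix()
    print("t",s["t"],"tcp",s["ee_pos"],"\nR",t,"F",s["contact_force"],"w",s["width"])
    print("corners dL,dR,pR,pL",B[:4,:2].tolist())
    return x
if __name__=="__main__":
    a=sys.argv;look([float(a[2]),float(a[3]),np.radians(float(a[4]))],a[1],a[5].split(",") if len(a)>5 else ("top","scene"))
E
python3 see.py s1 .551 -.015 92
```

```text
top 1159
scene 2125
single [ 0.5543 -0.0101] 92.52598539292259 48.32941176470588
single [ 0.5526 -0.0136] 92.80229819428725 83.43921568627451
both [ 0.5537 -0.0123  1.6233] 93.00704376866231 f 173.31764705882352 fence frame(mm) [-143.5575    2.8798   81.707 ]
t 1.4 tcp [0.2496 0.6272 0.2387] 
R [[ 0.      0.3698  0.9291]
 [-0.      0.9291 -0.3698]
 [-1.      0.      0.    ]] F [ 0.2421 -0.1219  0.2156] w 0.9983812314931905
corners dL,dR,pR,pL [[0.4813968186024587, 0.02896039861506692], [0.6212040516483737, 0.036304620020038696], [0.6259253368372841, -0.05357145836662087], [0.48611810379136916, -0.060915679771592644]]
```

```bash
python3 - <<'E'
from cell import arm,cams,nets
from h import *
from scipy.optimize import least_squares
t=cams.grab_frame("top");s=cams.grab_frame("scene")
T=np.array([[427,66],[128,135],[271,88],[82,130],[465,45],[283,133]])/4+[210,140]
# model in fence frame: knobs z~.066, red far top, far corners, 
M=np.array([[.02,-.13,.066],[.02,.13,.066],[.04,0,.045],[.04,.17,.045],[.04,-.17,.045],[0,0,.045]])
S=np.array([[120,262],[552,360],[320,357],[610,427],[53,298]])/4+[180,180]
MS=M[[0,1,2,3,4]].copy();
def W(q,M):
    c,s_=np.cos(q[2]),np.sin(q[2]);return np.c_[q[0]+c*M[:,0]-s_*M[:,1],q[1]+s_*M[:,0]+c*M[:,1],M[:,2]]
f=lambda q:np.r_[(proj(t,W(q,M))-T).ravel(),(proj(s,W(q,MS))-S).ravel()]
r=least_squares(f,[.695,.013,.197],loss="soft_l1");print(r.x,np.degrees(r.x[2]));print(np.round(f(r.x).reshape(-1,2),1))
E
```

```text
[0.69394718 0.01349235 0.19284252] 11.049062420924704
[[-0.3  0.6]
 [-0.2 -0.1]
 [ 0.3 -0.6]
 [-0.7 -0.4]
 [-0.1 -0.5]
 [-0.2 -0.8]
 [-0.2 -0.6]
 [ 0.3 -0.6]
 [-0.1  0. ]
 [ 1.1 -0.2]
 [-1.4 -1.1]]
```

View pics/s1.png

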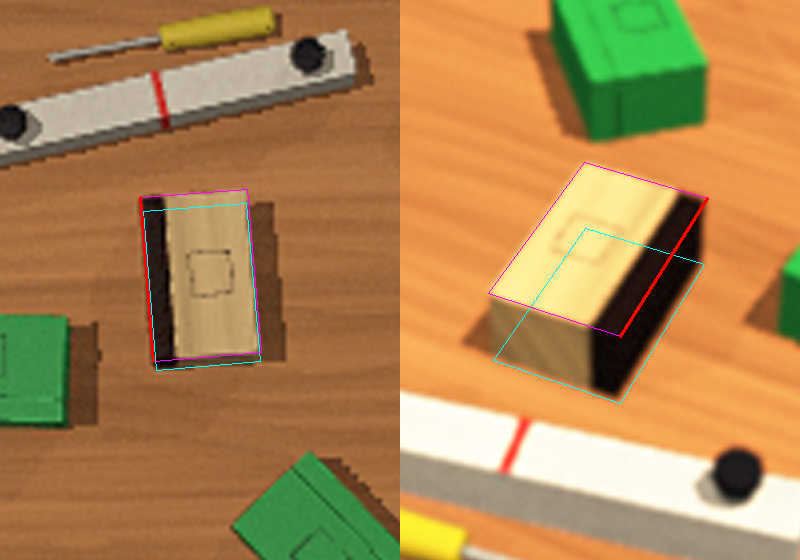

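Emit:
{"method": "play_rows", "body": {"rows": [[1, [0, 0, 0], -1], [1, [0, 0, 0], -1], [1, [0, 0, 0], -1], [1, [0, 0, 0], -1], [1, [0, 0, 0], -0.1], [1, [0, -1, 0.35], 0], [1, [0, -1, 0.35], 0], [1, [0, -1, 0.35], 0], [1, [0, -1, 0.35], 0], [1, [0, -1, 0.35], 0]], "squeeze": 20}}

```text
t: 2.7
ee_pos: [0.3079, 0.5303, 0.2384]
tool_rot: [0.703, -0.074, 0.703, 0.073]
contact_force: [-0.2, 0.2, 0.5]
width: 0.118
```

```bash
sed -i 's/^FO=.*/FO=np.array([0.6942,0.0134]);FY=np.radians(11.1)/' h.py; cat > st.py <<'E'
from cell import arm
from h import *
s=arm.sense();t=R.from_quat(np.roll(s["tool_rot"],-1)).as_matrix()
yaw=np.arctan2(t[1,2],t[0,2]);q=inF([*s["ee_pos"][:2],yaw])
c,s_=np.cos(FY),np.sin(FY);F=s["contact_force"]
print("t",s["t"],"tcp fence mm",np.round(q[:2]*1e3,1),"toolz yaw rel",round(q[2],2),"h",round(s["ee_pos"][2]*1e3,1),"F fx,fy,z",np.round([c*F[0]+s_*F[1],-s_*F[0]+c*F[1],F[2]],1),"w",round(s["width"],3),"xdown",np.round(t[:,0],3),"j",np.round(s["joints"],2))
E
python3 st.py
```

```text
t 2.7 tcp fence mm [-279.5  581.6] toolz yaw rel 0.83 h 238.4 F fx,fy,z [-0.1  0.3  0.5] w 0.118 xdown [ 0.    -0.001 -1.   ] j [ 1.    0.15  1.74 -0.    1.25 -0.77]
```

Emit:
{"method": "play_rows", "body": {"rows": [[1, [0, -1, 0.4], 0.1], [1, [0, -1, 0.4], 0], [1, [0, -1, 0.4], 0], [1, [0, -1, 0.4], 0], [1, [0, -1, 0.4], 0], [1, [0, -1, 0.4], 0], [1, [0, -1, 0.4], 0], [1, [0, -1, 0.4], 0], [1, [0, -1, 0.4], 0], [1, [0, -1, 0.4], 0]]}}

```text
t: 3.7
ee_pos: [0.432, 0.3215, 0.2402]
tool_rot: [0.706, -0.06, 0.703, 0.059]
contact_force: [0.2, 0.8, 0.4]
width: 0.004
```

Emit:
{"method": "play_rows", "body": {"rows": [[1, [0, -1, 0.4], 0], [1, [0, -1, 0.4], 0], [1, [0, -1, 0.4], 0], [1, [0, -1, 0.4], 0], [1, [0, -1, 0.4], 0], [1, [0, -1, 0.4], 0], [1, [0, -1, 0.4], 0], [1, [0, -1, 0.4], 0], [1, [0, -1, 0.4], 0], [1, [0, -1, 0.4], 0]]}}

```text
t: 4.7
ee_pos: [0.5424, 0.1095, 0.2427]
tool_rot: [0.708, -0.052, 0.703, 0.048]
contact_force: [0.7, 0.3, 0.4]
width: 0.008
```

```bash
python3 st.py
```

```text
t 4.7 tcp fence mm [-130.4  123.5] toolz yaw rel -2.97 h 242.7 F fx,fy,z [0.7 0.1 0.4] w 0.008 xdown [ 0.008 -0.004 -1.   ] j [ 0.16  0.03  1.87 -0.01  1.24 -1.55]
```

Emit:
{"method": "play_rows", "body": {"rows": [[1, [0, -0.8, 0.85], -0.37], [1, [0, -0.8, 0.85], 0], [1, [0, -0.8, 0.85], 0], [1, [1, 0, 0], 0], [1, [1, 0, 0], 0], [1, [1, 0, 0], 0], [1, [1, 0, 0], 0], [1, [1, 0, 0], 0], [1, [1, 0, 0], 0], [1, [0, 0, 0], 0]]}}

```text
t: 5.7
ee_pos: [0.5991, 0.0462, 0.1231]
tool_rot: [0.709, -0.061, 0.7, 0.055]
contact_force: [-0.1, 0.4, -0.3]
width: 0.003
```

```bash
python3 st.py
```

```text
t 5.7 tcp fence mm [-87.   50.5] toolz yaw rel -1.67 h 123.1 F fx,fy,z [-0.   0.4 -0.3] w 0.003 xdown [ 0.013 -0.008 -1.   ] j [ 0.04  0.21  1.89 -0.01  1.03 -1.69]
```

Emit:
{"method": "play_rows", "body": {"rows": [[1, [0, 0.75, 0.2], -0.2], [1, [0, 0.65, 0.2], 0], [1, [0, 0, 0], 0], [1, [1, 0, 0], 0], [1, [1, 0, 0], 0], [1, [1, 0, 0], 0], [1, [0.8, 0, 0], 0], [1, [0.6, 0, 0], 0], [1, [0, 0, 0], 0]]}}

```text
t: 6.6
ee_pos: [0.6115, 0.0787, 0.0434]
tool_rot: [0.715, -0.073, 0.693, 0.066]
contact_force: [0.1, -0.4, 0.2]
width: 0.006
```

```bash
python3 st.py; python3 see.py s2 .5535 -.0125 92.7
```

```text
t 6.6 tcp fence mm [-68.6  80. ] toolz yaw rel 0.15 h 43.4 F fx,fy,z [-0.  -0.4  0.2] w 0.006 xdown [ 0.032 -0.006 -0.999] j [ 0.09  0.32  1.92 -0.01  0.87 -1.67]
top 954
scene 1026
single [ 0.5532 -0.0117] 93.73453303345451 230.78039215686272
single [ 0.569  -0.0356] 123.05323529241518 1037.7725490196078
both [ 0.5529 -0.0163  1.6933] 97.01850882972462 f 1380.7490196078431 fence frame(mm) [-144.3423   -1.9677   85.9185]
t 6.6 tcp [0.6115 0.0787 0.0434] 
R [[ 0.0318 -0.1948  0.9803]
 [-0.0065  0.9808  0.195 ]
 [-0.9995 -0.0126  0.0299]] F [ 0.0726 -0.3777  0.1756] w 0.005519145108175356
corners dL,dR,pR,pL [[0.47796279162762473, 0.019789581063233613], [0.6169137339926073, 0.03689617674686693], [0.6279108312178002, -0.05242942905919326], [0.48895988885281766, -0.06953602474282658]]
```

View pics/s2.png

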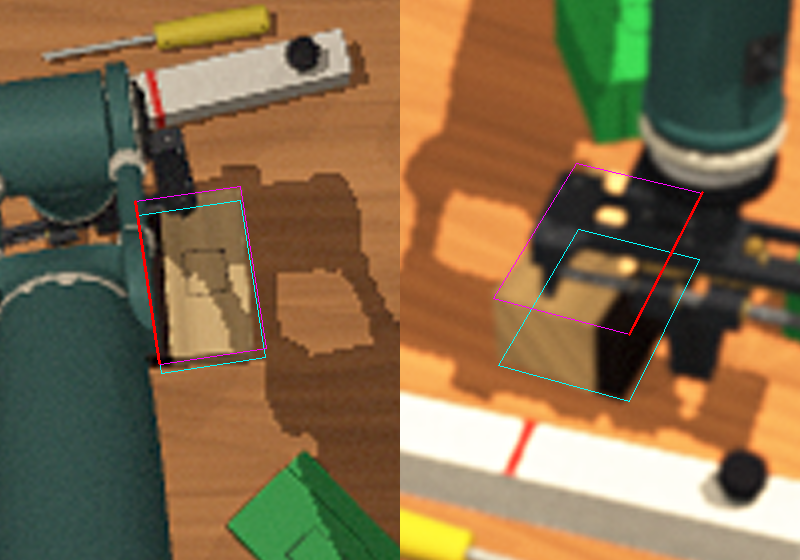

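Emit:
{"method": "play_rows", "body": {"rows": [[1, [0.8, 0, -0.6], 0], [1, [0.2, -0.5, 0], 0], [1, [0, -0.5, 0], 0], [1, [0, -0.5, 0], 0], [1, [0, -0.5, 0], 0], [1, [0, -0.5, 0], 0], [1, [0, -0.5, 0], 0], [1, [0, 0, 0], 0]]}}

```text
t: 7.6
ee_pos: [0.6221, 0.0126, 0.0329]
tool_rot: [0.721, -0.072, 0.686, 0.065]
contact_force: [-0.9, 0.6, 0.2]
width: 0.005
```

```bash
python3 st.py
```

```text
t 7.6 tcp fence mm [-70.9  13. ] toolz yaw rel 0.05 h 32.9 F fx,fy,z [-0.7  0.7  0.2] w 0.005 xdown [ 0.05  -0.004 -0.999] j [-0.02  0.34  1.92 -0.    0.83 -1.78]
```

Emit:
{"method": "play_rows", "body": {"rows": [[1, [0, 0.5, 0], 0], [1, [-1, 0.5, 0], 0], [1, [-1, 0, 0], 0], [1, [-1, 0, 0], 0], [1, [-1, 0, 0], 0], [1, [-1, 0, 0], 0], [1, [-1, 0, 0], 0], [1, [-1, 0, 0], 0], [1, [0, 0, 0], 0]]}}

```text
t: 8.5
ee_pos: [0.6065, 0.0374, 0.1756]
tool_rot: [0.718, -0.073, 0.689, 0.066]
contact_force: [0.4, -0.3, -0.5]
width: 0.007
```

```bash
python3 st.py; python3 see.py s3 .5535 -.03 75
```

```text
t 8.5 tcp fence mm [-81.4  40.4] toolz yaw rel 0.18 h 175.6 F fx,fy,z [ 0.3 -0.4 -0.5] w 0.007 xdown [ 0.041 -0.006 -0.999] j [ 0.02  0.16  1.85 -0.01  1.09 -1.74]
top 751
scene 2184
single [ 0.5557 -0.0322] 72.84900231929143 454.6627450980392
single [ 0.5532 -0.0325] 73.1972097775161 119.74901960784314
both [ 0.5534 -0.0331  1.2751] 73.05508102200905 f 582.5137254901961 fence frame(mm) [-147.0809  -18.5665   61.9551]
t 8.5 tcp [0.6065 0.0374 0.1756] 
R [[ 0.0411 -0.1951  0.9799]
 [-0.0064  0.9807  0.1955]
 [-0.9991 -0.0143  0.039 ]] F [ 0.3879 -0.3453 -0.5263] w 0.006668750431715333
corners dL,dR,pR,pL [[0.4995994655011132, 0.030312532390527742], [0.6335214192821949, -0.010490779919355226], [0.6072907185115558, -0.09658346449290767], [0.4733687647304742, -0.055780152183024706]]
```

View pics/s3.png

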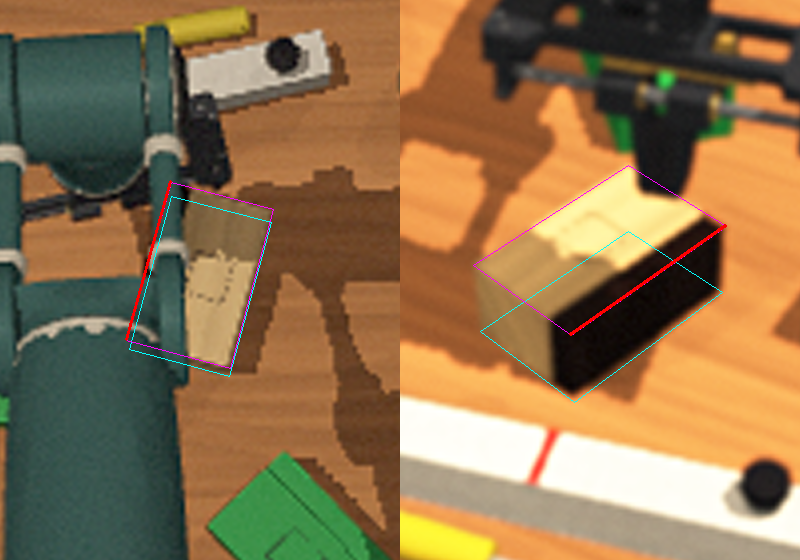

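Emit:
{"method": "play_rows", "body": {"rows": [[1, [0, -0.6, -0.9], 0], [1, [0, -0.6, -0.9], 0], [1, [0, -0.6, -0.9], 0], [1, [0, -0.6, -0.9], 0], [1, [0, -0.6, -0.9], 0], [1, [0, -0.6, -0.9], 0], [1, [0, -0.6, -0.9], 0], [1, [0, -0.6, -0.9], 0], [1, [0, 0, 0], 0]]}}

```text
t: 9.6
ee_pos: [0.4671, -0.0874, 0.1513]
tool_rot: [0.706, -0.071, 0.702, 0.068]
contact_force: [-0.3, 0.6, 0.2]
width: 0.004
```

```bash
python3 st.py
```

```text
t 9.6 tcp fence mm [-242.3  -55.2] toolz yaw rel 0.25 h 151.3 F fx,fy,z [-0.1  0.7  0.2] w 0.004 xdown [ 0.006 -0.004 -1.   ] j [-0.24 -0.05  2.12 -0.    1.07 -2.  ]
```

Emit:
{"method": "play_rows", "body": {"rows": [[1, [1, 0, 0], 0], [1, [1, 0, 0], 0], [1, [1, 0, 0], 0], [1, [1, 0, 0], 0], [1, [1, 0, 0], 0], [1, [0.8, 0, 0], 0], [1, [0, 0, 0], 0]]}}

```text
t: 10.3
ee_pos: [0.4669, -0.0847, 0.0257]
tool_rot: [0.704, -0.069, 0.704, 0.069]
contact_force: [-0.5, 0.5, 0.1]
width: 0.008
```

```bash
python3 st.py
```

```text
t 10.3 tcp fence mm [-241.9  -52.5] toolz yaw rel 0.07 h 25.7 F fx,fy,z [-0.4  0.6  0.1] w 0.008 xdown [ 0. -0. -1.] j [-0.23  0.13  2.21 -0.    0.8  -2.  ]
```

Emit:
{"method": "play_rows", "body": {"rows": [[1, [0, 0.45, 0.3], 0], [1, [0, 0.45, 0.3], 0], [1, [0, 0.45, 0.33], 0], [1, [0, 0.42, 0.35], 0], [1, [0, 0.4, 0.37], 0], [1, [0, 0, 0], 0]]}}

```text
t: 10.9
ee_pos: [0.4915, -0.0301, 0.026]
tool_rot: [0.702, -0.069, 0.705, 0.069]
contact_force: [-1.2, -2.1, 0.1]
width: 0.01
```

```bash
python3 st.py;python3 see.py s4 .565 -.015 55 scene
```

```text
t 10.9 tcp fence mm [-207.3   -3.7] toolz yaw rel 0.15 h 26.0 F fx,fy,z [-1.6 -1.9  0.1] w 0.01 xdown [-0.004  0.    -1.   ] j [-0.11  0.16  2.17 -0.    0.82 -1.88]
scene 2323
single [ 0.5738 -0.0158] 51.355731582400104 82.52941176470588
both [ 0.5738 -0.0158  0.8963] 51.355731582400104 f 82.52941176470588 fence frame(mm) [-123.7913   -5.4687   40.2557]
t 10.9 tcp [ 0.4915 -0.0301  0.026 ] 
R [[-0.004  -0.195   0.9808]
 [ 0.0001  0.9808  0.195 ]
 [-1.      0.0009 -0.0039]] F [-1.2007 -2.1338  0.0798] w 0.00986377089518663
corners dL,dR,pR,pL [[0.5472064515062991, 0.06306156966152843], [0.6565518010925817, -0.024366083422914162], [0.6003483098240114, -0.09465952244266727], [0.4910029602377288, -0.007231869358224688]]
```

View pics/s4.png

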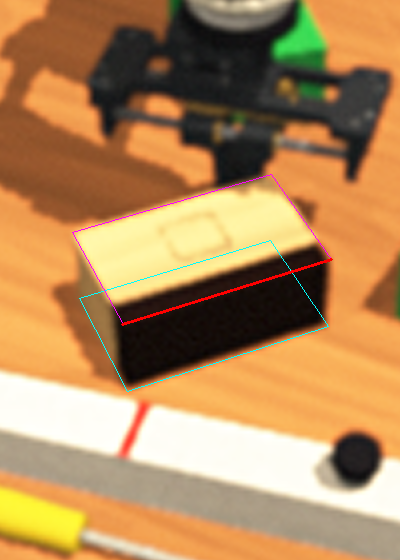

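Emit:
{"method": "play_rows", "body": {"rows": [[1, [0, 0.25, 0.42], 0], [1, [0, 0.22, 0.42], 0], [1, [0, 0.2, 0.42], 0], [1, [0, 0, 0], 0]]}}

```text
t: 11.4
ee_pos: [0.5129, -0.0121, 0.0257]
tool_rot: [0.701, -0.068, 0.706, 0.069]
contact_force: [0.1, 0.5, -0.0]
width: 0.006
```

```bash
python3 st.py;python3 see.py s5 .585 -.01 38 scene
```

```text
t 11.4 tcp fence mm [-182.8    9.9] toolz yaw rel 0.04 h 25.7 F fx,fy,z [ 0.2  0.5 -0. ] w 0.006 xdown [-0.008  0.    -1.   ] j [-0.07  0.2   2.12 -0.    0.83 -1.84]
scene 2375
single [ 0.5905 -0.0096] 39.492803334925895 56.66666666666667
both [ 0.5905 -0.0096  0.6893] 39.492803334925895 f 56.66666666666667 fence frame(mm) [-106.1958   -2.5729   28.3928]
t 11.4 tcp [ 0.5129 -0.0121  0.0257] 
R [[-0.0078 -0.1932  0.9811]
 [ 0.0001  0.9812  0.1932]
 [-1.      0.0016 -0.0076]] F [ 0.1275  0.5422 -0.0338] w 0.006485775270263541
corners dL,dR,pR,pL [[0.5806942304535775, 0.07306866148168326], [0.6697316117491318, -0.03496996462967611], [0.6002782092489721, -0.09220828117681808], [0.5112408279534179, 0.015830344934541288]]
```

Emit:
{"method": "play_rows", "body": {"rows": [[1, [0, 0.13, 0.4], 0], [1, [0, 0.1, 0.4], 0], [1, [0, 0, 0], 0], [1, [0, -0.1, -0.8], 0], [1, [-0.5, 0, -0.5], 0], [1, [-1, 0, 0], 0], [1, [-1, 0, 0], 0], [1, [-1, 0, 0], 0], [1, [-1, 0, 0], 0], [1, [0, 0, 0], 0]]}}

```text
t: 12.5
ee_pos: [0.509, -0.0125, 0.121]
tool_rot: [0.706, -0.068, 0.702, 0.068]
contact_force: [0.6, 0.3, 0.1]
width: 0.009
```

```bash
python3 st.py;python3 see.py s6 .6 -.005 32 
```

```text
t 12.5 tcp fence mm [-186.7   10.2] toolz yaw rel -0.12 h 121.0 F fx,fy,z [0.7 0.2 0.1] w 0.009 xdown [ 0.007  0.    -1.   ] j [-0.07  0.05  2.08  0.    1.   -1.84]
top 169
scene 2352
single [ 0.6688 -0.0276] 94.35669953962295 1003.3372549019607
single [ 0.6006 -0.0074] 33.98335078156273 75.88627450980391
both [ 0.601  -0.007   0.6011] 34.442434112602804 f 1148.4352941176471 fence frame(mm) [-95.3495  -2.0924  23.3424]
t 12.5 tcp [ 0.509  -0.0125  0.121 ] 
R [[ 0.0065 -0.1905  0.9817]
 [ 0.0001  0.9817  0.1905]
 [-1.     -0.0011  0.0064]] F [0.6266 0.2866 0.0705] w 0.00900337163552956
corners dL,dR,pR,pL [[0.598557896283582, 0.07616952498266806], [0.6777388078613209, -0.03928775387716958], [0.6035162714514253, -0.09018976846285881], [0.5243353598736864, 0.02526751039697884]]
```

View pics/s6.png

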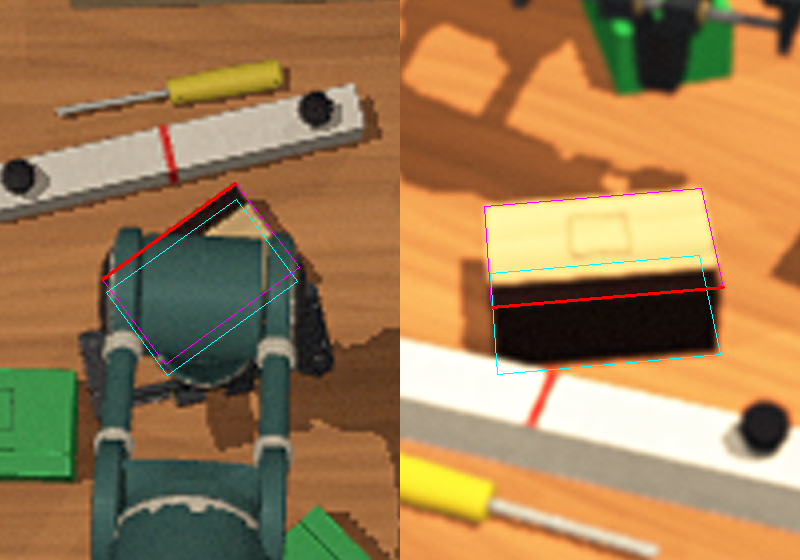

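Emit:
{"method": "play_rows", "body": {"rows": [[1, [0, -0.13, 1], 0], [1, [0, -0.13, 1], 0], [1, [0, -0.13, 1], 0], [1, [0, -0.13, 1], 0], [1, [0, -0.13, 1], 0], [1, [0, -0.13, 1], 0], [1, [0, -0.13, 1], 0], [1, [0, -0.13, 0.9], 0], [1, [0, 0, 0], 0]]}}

```text
t: 13.6
ee_pos: [0.6596, -0.0015, 0.0958]
tool_rot: [0.694, -0.066, 0.714, 0.069]
contact_force: [-0.2, 0.2, -0.2]
width: 0.003
```

```bash
python3 st.py
```

```text
t 13.6 tcp fence mm [-36.8  -8. ] toolz yaw rel -0.13 h 95.8 F fx,fy,z [-0.1  0.2 -0.2] w 0.003 xdown [-0.028  0.002 -1.   ] j [-0.04  0.37  1.74  0.    1.06 -1.8 ]
```

Emit:
{"method": "play_rows", "body": {"rows": [[1, [0, -0.2, 0.85], 0], [1, [0, 0, 0], 0], [1, [0.5, 0, 0], 0], [1, [0, 0, 0], 0]]}}

```text
t: 14.0
ee_pos: [0.6708, -0.002, 0.0784]
tool_rot: [0.69, -0.065, 0.718, 0.07]
contact_force: [-0.2, -0.4, -0.7]
width: 0.009
```

```bash
python3 st.py; python3 see.py s7 .6006 -.0074 34 scene
```

```text
t 14.0 tcp fence mm [-26.  -10.6] toolz yaw rel -0.13 h 78.4 F fx,fy,z [-0.2 -0.3 -0.7] w 0.009 xdown [-0.04   0.003 -0.999] j [-0.04  0.41  1.72  0.    1.05 -1.8 ]
scene 1237
single [ 0.5997 -0.0066] 33.43068149204214 1179.0039215686274
both [ 0.5997 -0.0066  0.5835] 33.43068149204214 f 1179.0039215686274 fence frame(mm) [-96.5856  -1.4799  22.3307]
t 14.0 tcp [ 0.6708 -0.002   0.0784] 
R [[-0.0401 -0.1899  0.981 ]
 [ 0.0028  0.9817  0.1902]
 [-0.9992  0.0104 -0.0388]] F [-0.1739 -0.3542 -0.7225] w 0.008829124609474886
corners dL,dR,pR,pL [[0.5986961344382503, 0.07656337227646202], [0.6758260147301774, -0.04027404281884464], [0.6007162478831946, -0.08985753729222637], [0.5235863675912674, 0.026979877803080303]]
```

View pics/s7.png

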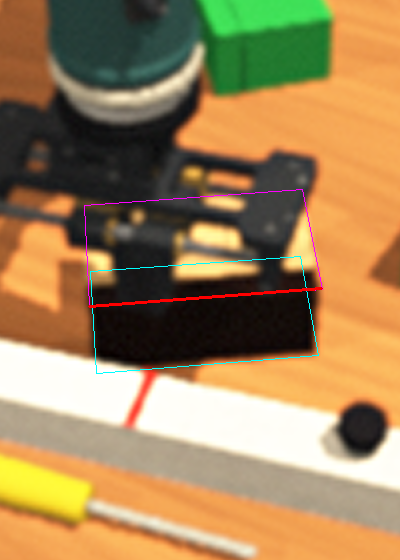

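Emit:
{"method": "play_rows", "body": {"rows": [[1, [-0.2, 0, 0.5], 0], [1, [0, 0, 0], 0], [1, [0, 0, 0], 0]]}}

```text
t: 14.4
ee_pos: [0.6825, 0.0, 0.0851]
tool_rot: [0.691, -0.065, 0.716, 0.07]
contact_force: [-0.3, 0.8, -0.1]
width: 0.005
```

```bash
python3 st.py
```

```text
t 14.4 tcp fence mm [-14.1 -10.9] toolz yaw rel -0.13 h 85.1 F fx,fy,z [-0.2  0.8 -0.1] w 0.005 xdown [-0.036  0.003 -0.999] j [-0.04  0.42  1.69  0.    1.06 -1.8 ]
```

Emit:
{"method": "play_rows", "body": {"rows": [[1, [0.6, 0, -0.1], 0], [1, [0.6, 0, -0.05], 0], [1, [0, 0, 0], 0]]}}

```text
t: 14.7
ee_pos: [0.6789, -0.0005, 0.0601]
tool_rot: [0.692, -0.065, 0.716, 0.07]
contact_force: [-0.3, -0.2, -0.0]
width: 0.002
```

```bash
python3 st.py
```

```text
t 14.7 tcp fence mm [-17.7 -10.7] toolz yaw rel -0.13 h 60.1 F fx,fy,z [-0.3 -0.2 -0. ] w 0.002 xdown [-0.035  0.003 -0.999] j [-0.04  0.44  1.71  0.    1.02 -1.8 ]
```

Emit:
{"method": "play_rows", "body": {"rows": [[1, [0.6, 0, 0], 0], [1, [0.6, 0, 0], 0], [1, [0.3, 0, 0], 0], [1, [0, 0, 0], 0]]}}

```text
t: 15.1
ee_pos: [0.6761, -0.0004, 0.0255]
tool_rot: [0.69, -0.065, 0.717, 0.07]
contact_force: [-0.7, -0.6, 0.3]
width: 0.006
```

```bash
python3 st.py
```

```text
t 15.1 tcp fence mm [-20.4 -10.1] toolz yaw rel -0.13 h 25.5 F fx,fy,z [-0.8 -0.4  0.3] w 0.006 xdown [-0.038  0.003 -0.999] j [-0.04  0.48  1.73  0.    0.97 -1.8 ]
```

Emit:
{"method": "play_rows", "body": {"rows": [[1, [0, -0.15, -0.5], 0], [1, [0, -0.15, -0.5], 0], [1, [0, -0.13, -0.5], 0], [1, [0, 0, 0], 0], [1, [0, 0, 0], 0]]}}

```text
t: 15.6
ee_pos: [0.6488, -0.0161, 0.0283]
tool_rot: [0.693, -0.065, 0.715, 0.069]
contact_force: [3.0, 1.7, -1.7]
width: 0.009
```

```bash
python3 st.py; python3 see.py s8 .58 -.013 22 top,scene
```

```text
t 15.6 tcp fence mm [-50.2 -20.3] toolz yaw rel -0.15 h 28.3 F fx,fy,z [ 3.3  1.1 -1.7] w 0.009 xdown [-0.031  0.003 -1.   ] j [-0.06  0.43  1.8   0.    0.94 -1.83]
top None
scene 651
single [ 0.5822 -0.0104] 23.980446539344328 1699.5568627450982
both [ 0.5822 -0.0104  0.4185] 23.980446539344328 f 1699.5568627450982 fence frame(mm) [-114.4492   -1.7774   12.8804]
t 15.6 tcp [ 0.6488 -0.0161  0.0283] 
R [[-0.0309 -0.1897  0.9813]
 [ 0.0026  0.9818  0.1899]
 [-0.9995  0.0084 -0.0298]] F [ 3.0233  1.7361 -1.7115] w 0.00855646822350326
corners dL,dR,pR,pL [[0.5949000721241754, 0.07186887730656182], [0.6517995513573317, -0.0560469124263543], [0.5695679722433141, -0.09262514907624056], [0.5126684930101578, 0.03529064065667556]]
```

View pics/s8.png

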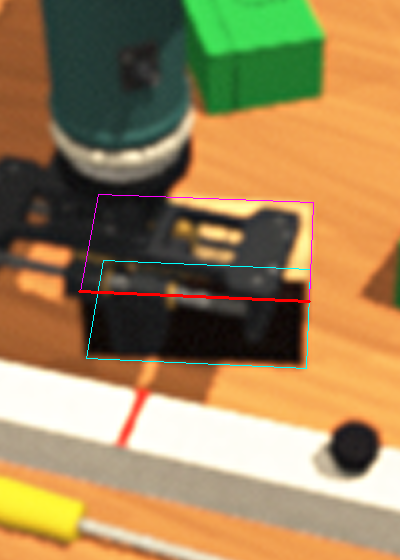

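Emit:
{"method": "play_rows", "body": {"rows": [[1, [0, 0, 0.5], 0], [1, [-0.5, 0, 0], 0], [1, [-1, 0, 0], 0], [1, [-1, 0, 0], 0], [1, [-1, 0, 0], 0], [1, [-1, 0, 0], 0], [-1, [0, 0, 0], 0], [-1, [0, 0.1, -1], 0], [-1, [0, 0.1, -1], 0], [-1, [0, 0.1, -1], 0]]}}

```text
t: 16.8
ee_pos: [0.6049, -0.0182, 0.1243]
tool_rot: [0.692, -0.067, 0.715, 0.071]
contact_force: [0.1, -0.2, 0.7]
width: 0.346
```

Emit:
{"method": "play_rows", "body": {"rows": [[-1, [0, 0.1, -1], 0], [-1, [0, 0.1, -1], 0], [-1, [0, 0.1, -1], 0], [-1, [0, 0.1, -1], 0], [-1, [0, 0.1, -1], 0], [-1, [0, 0, 0], 0]]}}

```text
t: 17.4
ee_pos: [0.4961, -0.0273, 0.123]
tool_rot: [0.689, -0.067, 0.718, 0.071]
contact_force: [0.7, 0.0, -0.8]
width: 0.892
```

```bash
python3 st.py; python3 see.py s9 .58 -.013 23 top,scene
```

```text
t 17.4 tcp fence mm [-202.3   -1.8] toolz yaw rel 0.1 h 123.0 F fx,fy,z [ 0.7 -0.1 -0.8] w 0.892 xdown [-0.042  0.003 -0.999] j [-0.1   0.06  2.07 -0.    1.06 -1.87]
top 40
scene 2316
single [ 0.5845 -0.005 ] 22.12787609499608 1182.2274509803922
single [ 0.5825 -0.0116] 22.986399550369175 77.99607843137255
both [ 0.5824 -0.0109  0.3988] 22.851442081438638 f 1269.9803921568628 fence frame(mm) [-114.4285   -2.3342   11.7514]
t 17.4 tcp [ 0.4961 -0.0273  0.123 ] 
R [[-0.0417 -0.1938  0.9802]
 [ 0.0027  0.981   0.1941]
 [-0.9991  0.0107 -0.0404]] F [ 0.6735  0.0291 -0.7935] w 0.8924145044878696
corners dL,dR,pR,pL [[0.5966457422372999, 0.0710609201994784], [0.6510137776305192, -0.05795115957401287], [0.5680774406332747, -0.09290203946965375], [0.5137094052400555, 0.03611004030383752]]
```

View pics/s9.png

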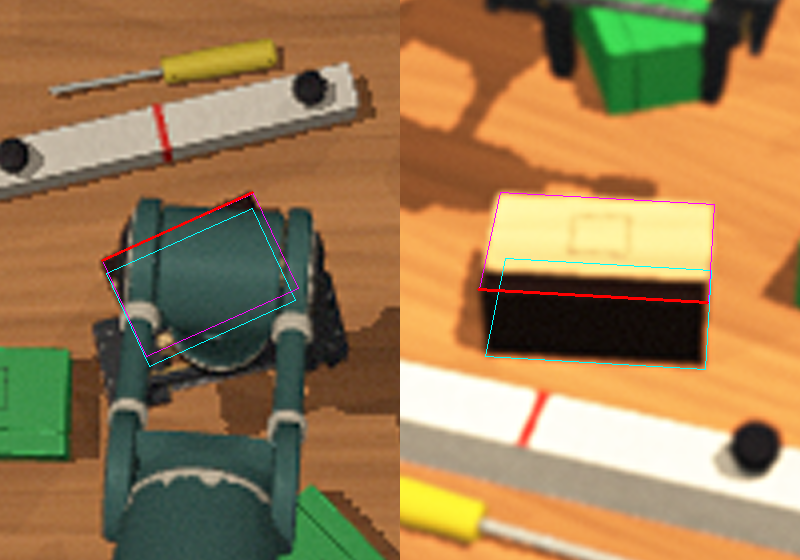

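Emit:
{"method": "play_rows", "body": {"rows": [[-1, [1, 0, 0], 0], [-1, [1, 0, 0], 0], [-1, [1, 0, 0], 0], [-1, [1, 0, 0], 0], [-1, [0.8, 0, 0], 0], [-1, [0, 0, 0], 0]]}}

```text
t: 18.2
ee_pos: [0.5062, -0.0271, 0.0267]
tool_rot: [0.694, -0.068, 0.714, 0.071]
contact_force: [-0.5, -0.1, -0.6]
width: 0.999
```

```bash
python3 st.py
```

```text
t 18.2 tcp fence mm [-192.2   -3.6] toolz yaw rel 0.17 h 26.7 F fx,fy,z [-0.5 -0.  -0.6] w 0.999 xdown [-0.029  0.002 -1.   ] j [-0.1   0.2   2.12 -0.    0.85 -1.87]
```

Emit:
{"method": "play_rows", "body": {"rows": [[-1, [0, 0, 0.4], 0], [-1, [0, 0, 0.4], 0], [-1, [0, 0, 0.4], 0], [-1, [0, 0, 0.4], 0], [-1, [0, 0, 0.4], 0], [-1, [0, 0, 0], 0], [-1, [0, 0, 0], 0]]}}

```text
t: 18.9
ee_pos: [0.5486, -0.0176, 0.0266]
tool_rot: [0.692, -0.068, 0.715, 0.072]
contact_force: [-4.8, 0.8, 0.3]
width: 1.005
```

```bash
python3 st.py; python3 see.py s10 .599 -.008 12 scene
```

```text
t 18.9 tcp fence mm [-148.8   -2.4] toolz yaw rel 0.26 h 26.6 F fx,fy,z [-4.5  1.7  0.3] w 1.005 xdown [-0.033  0.002 -0.999] j [-0.08  0.27  2.03 -0.    0.88 -1.85]
scene 2454
single [ 0.6047 -0.0158] 11.456285327616765 78.76470588235294
both [ 0.6047 -0.0158  0.1999] 11.456285327616765 f 78.76470588235294 fence frame(mm) [-93.4121 -11.4729   0.3563]
t 18.9 tcp [ 0.5486 -0.0176  0.0266] 
R [[-0.0335 -0.1967  0.9799]
 [ 0.0024  0.9804  0.1969]
 [-0.9994  0.0089 -0.0324]] F [-4.7962  0.8151  0.2895] w 1.004965482020307
corners dL,dR,pR,pL [[0.634944215613968, 0.06170116320419456], [0.6627510475682201, -0.07550955101546097], [0.5745441598555845, -0.09338537155748025], [0.5467373279013323, 0.04382534266217527]]
```

View pics/s10.png

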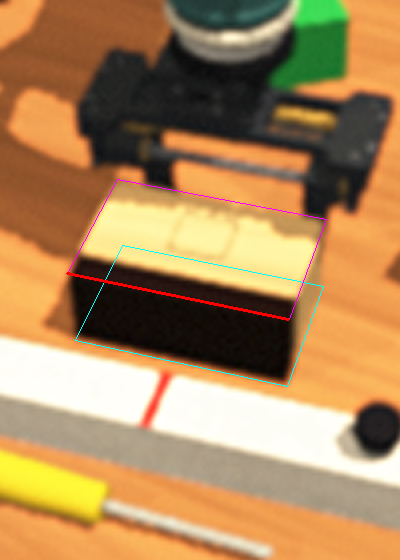

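Emit:
{"method": "play_rows", "body": {"rows": [[-1, [0, 0.08, 0.25], 0], [-1, [0, 0.1, 0.25], 0], [-1, [0, 0.1, 0.25], 0], [-1, [0, 0.1, 0.25], 0], [-1, [0, 0, 0], 0], [-1, [0, 0, 0], 0]]}}

```text
t: 19.6
ee_pos: [0.5643, -0.0098, 0.0268]
tool_rot: [0.691, -0.068, 0.717, 0.07]
contact_force: [-3.0, 0.6, -1.6]
width: 0.999
```

```bash
python3 st.py; python3 see.py s11 .62 -.006 11.4 scene
```

```text
t 19.6 tcp fence mm [-131.9    2.2] toolz yaw rel 0.11 h 26.8 F fx,fy,z [-2.8  1.2 -1.6] w 0.999 xdown [-0.036 -0.002 -0.999] j [-0.06  0.3   1.99 -0.01  0.89 -1.82]
scene 2462
single [ 0.6183 -0.0079] 10.24736160594431 118.9921568627451
both [ 0.6183 -0.0079  0.1789] 10.24736160594431 f 118.9921568627451 fence frame(mm) [-78.6187  -6.28    -0.8526]
t 19.6 tcp [ 0.5643 -0.0098  0.0268] 
R [[-0.0365 -0.1942  0.9803]
 [-0.0019  0.9809  0.1943]
 [-0.9993  0.0052 -0.0361]] F [-2.9806  0.6245 -1.6195] w 0.9990494212904584
corners dL,dR,pR,pL [[0.6500903658970295, 0.06899049898646065], [0.6749961183107392, -0.06877634570669111], [0.5864317181508559, -0.0847871865440759], [0.5615259657371462, 0.05297965814907586]]
```

View pics/s11.png

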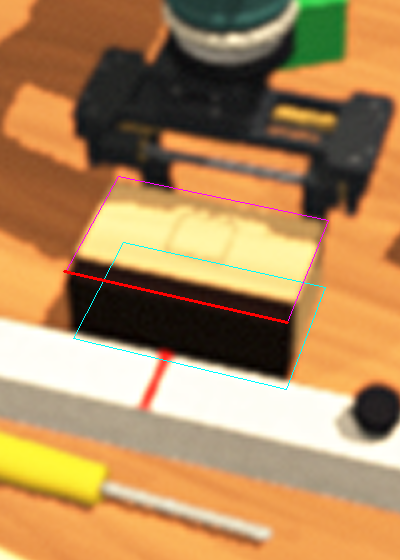

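```bash
cat >> h.py <<'E'
def fencemask(p,tall=.045):
    c,s=np.cos(FY),np.sin(FY);X=[]
    for z in(0,tall):
        for u,v in((0,.17),(0,-.17),(.04,-.17),(.04,.17)): X.append([FO[0]+c*u-s*v,FO[1]+s*u+c*v,z])
    m=render(p,np.array(X))>0.02
    return cv2.dilate(m.astype(np.uint8),np.ones((3,3)))>0
def fit(views,g):
    W=[~fencemask(p) for p,_ in views]
    def f(q):
        X=box(q[0],q[1],q[2]);return sum((np.abs(render(p,X)-m)*w).sum() for (p,m),w in zip(views,W))
    best=None
    for da in(-.06,0,.06):
        r=minimize(f,[g[0],g[1],g[2]+da],method="Nelder-Mead",options=dict(initial_simplex=np.array([g[0],g[1],g[2]+da])+np.array([[0,0,0],[.012,0,0],[0,.012,0],[0,0,.12]]),xatol=2e-4,fatol=.3))
        if best is None or r.fun<best.fun: best=r
    return best.x,best.fun
E
python3 see.py s12 .615 -.006 11 scene
python3 - <<'E'
import cv2;from cell import cams
p=cams.grab_frame("scene");cv2.imwrite("pics/z12.png",cv2.resize(p["pixels"][165:290,200:360,::-1],None,fx=5,fy=5,interpolation=cv2.INTER_NEAREST))
E
```

```text
scene 2462
single [ 0.6216 -0.0072] 11.705659969159846 38.43921568627451
both [ 0.6216 -0.0072  0.2043] 11.705659969159846 f 38.43921568627451 fence frame(mm) [-75.1959  -6.2898   0.6057]
t 19.7 tcp [ 0.5643 -0.0098  0.0268] 
R [[-0.0365 -0.1943  0.9803]
 [-0.002   0.9809  0.1944]
 [-0.9993  0.0052 -0.0362]] F [-0.8519 -0.266  -0.6541] w 0.9993638905667768
corners dL,dR,pR,pL [[0.6514839817042026, 0.0704250049302241], [0.6798877454824708, -0.0666633833571445], [0.5917594958691623, -0.08492294578603118], [0.5633557320908942, 0.052165442501337415]]
```

View pics/z12.png

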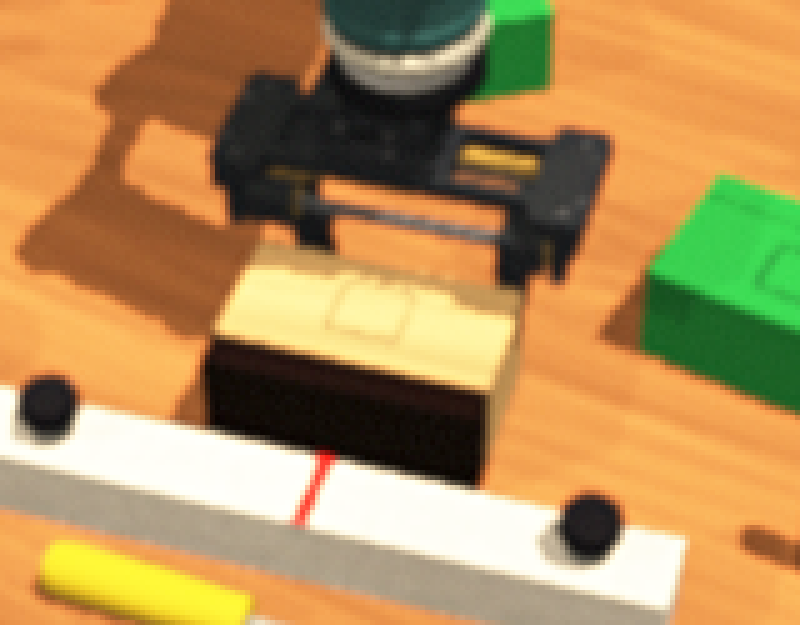

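View pics/s12.png

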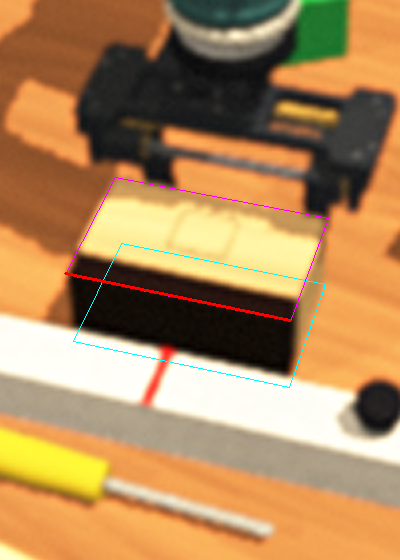

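Emit:
{"method": "play_rows", "body": {"rows": [[-1, [0, 0.1, 0.25], 0], [-1, [0, 0.1, 0.25], 0], [-1, [0, 0.08, 0.25], 0], [-1, [0, 0, 0], 0], [-1, [0, 0, 0], 0]]}}

```text
t: 20.35
ee_pos: [0.5752, -0.0036, 0.0267]
tool_rot: [0.688, -0.069, 0.719, 0.068]
contact_force: [-1.1, 0.0, -0.8]
width: 1.003
```

```bash
python3 st.py; python3 see.py s13 .635 -.001 11.4 scene
```

```text
t 20.35 tcp fence mm [-120.1    6.3] toolz yaw rel 0.05 h 26.7 F fx,fy,z [-1.   0.2 -0.8] w 1.003 xdown [-0.043 -0.005 -0.999] j [-0.05  0.32  1.96 -0.01  0.9  -1.8 ]
scene 2124
single [ 0.637  -0.0004] 12.35023410440504 78.76470588235296
both [ 0.637  -0.0004  0.2156] 12.35023410440504 f 78.76470588235296 fence frame(mm) [-58.8058  -2.5311   1.2502]
t 20.35 tcp [ 0.5752 -0.0036  0.0267] 
R [[-0.0433 -0.1933  0.9802]
 [-0.0053  0.9811  0.1933]
 [-0.999   0.0032 -0.0435]] F [-1.0511  0.0229 -0.8138] w 1.0027292296872328
corners dL,dR,pR,pL [[0.6659681640308707, 0.07759987152630915], [0.6959123341611583, -0.05916030789448718], [0.607995075962075, -0.07841013154967201], [0.5780509058317874, 0.058350047871124314]]
```

Emit:
{"method": "play_rows", "body": {"rows": [[-1, [0, 0.06, 0.3], 0], [-1, [0, 0.04, 0.3], 0], [-1, [0, 0.02, 0.3], 0], [-1, [0, 0, 0.2], 0], [-1, [0, 0, 0], 0]]}}

```text
t: 20.95
ee_pos: [0.5899, 0.0015, 0.0259]
tool_rot: [0.683, -0.069, 0.724, 0.068]
contact_force: [-0.9, 0.6, -1.0]
width: 1.0
```

```bash
python3 st.py
```

```text
t 20.95 tcp fence mm [-104.7    8.4] toolz yaw rel 0.03 h 25.9 F fx,fy,z [-0.8  0.8 -1. ] w 1.0 xdown [-0.058 -0.008 -0.998] j [-0.03  0.35  1.92 -0.01  0.93 -1.79]
```

Emit:
{"method": "play_rows", "body": {"rows": [[-1, [0, 0, 0.15], 0], [-1, [0, 0, 0.15], 0], [-1, [0, 0, 0.15], 0]]}}

```text
t: 21.25
ee_pos: [0.5914, 0.0021, 0.0251]
tool_rot: [0.677, -0.07, 0.73, 0.068]
contact_force: [-12.4, -3.9, 7.3]
width: 0.997
```

```bash
python3 st.py
```

```text
t 21.25 tcp fence mm [-103.     8.7] toolz yaw rel 0.06 h 25.1 F fx,fy,z [-12.9  -1.4   7.3] w 0.997 xdown [-0.074 -0.01  -0.997] j [-0.03  0.37  1.9  -0.01  0.95 -1.79]
```

Emit:
{"method": "play_rows", "body": {"rows": [[-1, [0, 0, 0.1], 0], [-1, [0, 0, 0], 0], [-1, [0, 0, -0.4], 0], [-1, [0, 0, -0.8], 0], [-1, [0, 0, -1], 0], [-1, [-1, 0, -0.5], 0], [-1, [-1, 0, 0], 0], [-1, [-1, 0, 0], 0], [-1, [-1, 0, 0], 0], [-1, [-1, 0, 0], 0]]}}

```text
t: 22.25
ee_pos: [0.5448, -0.007, 0.1304]
tool_rot: [0.678, -0.069, 0.728, 0.068]
contact_force: [0.3, -0.9, 0.1]
width: 0.998
```

Emit:
{"method": "play_rows", "body": {"rows": [[-1, [-1, 1, 0], 0], [-1, [-1, 1, 0], 0], [-1, [-0.5, 1, 0], 0], [-1, [0, 1, 0], 0], [-1, [0, 1, 0], 0], [-1, [0, 1, 0], 0], [-1, [0, 1, 0], 0], [-1, [0, 1, 0], 0], [-1, [0, 1, 0], 0], [-1, [0, 1, 0], 0]]}}

```text
t: 23.25
ee_pos: [0.5177, 0.1968, 0.193]
tool_rot: [0.691, -0.067, 0.716, 0.068]
contact_force: [0.5, -0.7, -0.5]
width: 1.001
```

```bash
python3 st.py; python3 see.py s14 .651 .004 11.1 top,scene
```

```text
t 23.25 tcp fence mm [-137.9  213.9] toolz yaw rel -0.15 h 193.0 F fx,fy,z [ 0.3 -0.8 -0.5] w 1.001 xdown [-0.035 -0.002 -0.999] j [ 0.31  0.09  1.89  0.01  1.19 -1.45]
top 1170
scene 1961
single [0.6529 0.0069] 10.300688087927632 29.556862745098037
single [0.6508 0.0046] 12.467775667834372 37.090196078431376
both [0.6517 0.0049 0.2055] 11.775865937363415 f 91.07843137254903 fence frame(mm) [-43.3608  -0.1998   0.6759]
t 23.25 tcp [0.5177 0.1968 0.193 ] 
R [[-0.035  -0.1898  0.9812]
 [-0.0017  0.9818  0.1899]
 [-0.9994  0.0049 -0.0346]] F [ 0.4768 -0.698  -0.4736] w 1.000513674031549
corners dL,dR,pR,pL [[0.6814558656311183, 0.0825665815191877], [0.7100275859147995, -0.05448690001277147], [0.6219217763585401, -0.07285443448085235], [0.5933500560748588, 0.06419904705110682]]
```

View pics/s14.png

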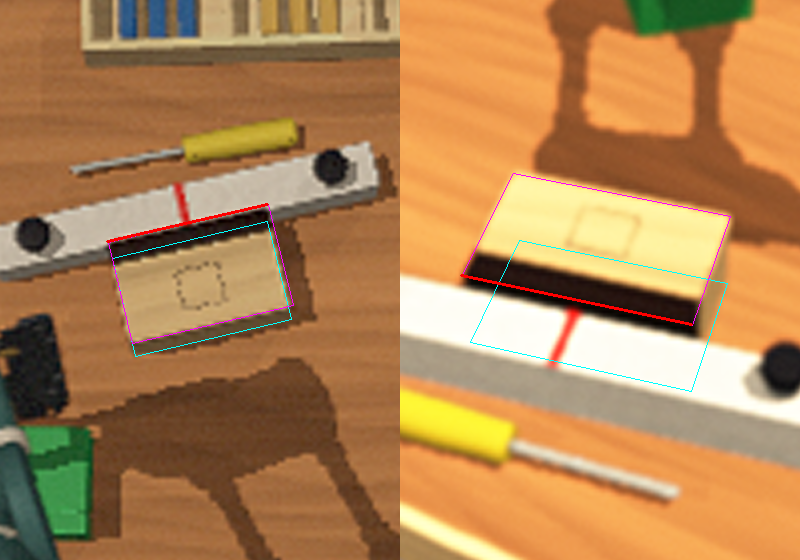

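```bash
python3 - <<'E'
import cv2;from cell import cams
import numpy as np
p=cams.grab_frame("top");a=cv2.resize(p["pixels"][150:220,225:335,::-1],None,fx=7,fy=7,interpolation=2)
cv2.imwrite("pics/z14a.png",a)
p=cams.grab_frame("scene");b=cv2.resize(p["pixels"][195:280,220:330,::-1],None,fx=7,fy=7,interpolation=2)
cv2.imwrite("pics/z14b.png",b)
E
```

```text
(no output)
```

View pics/z14a.png

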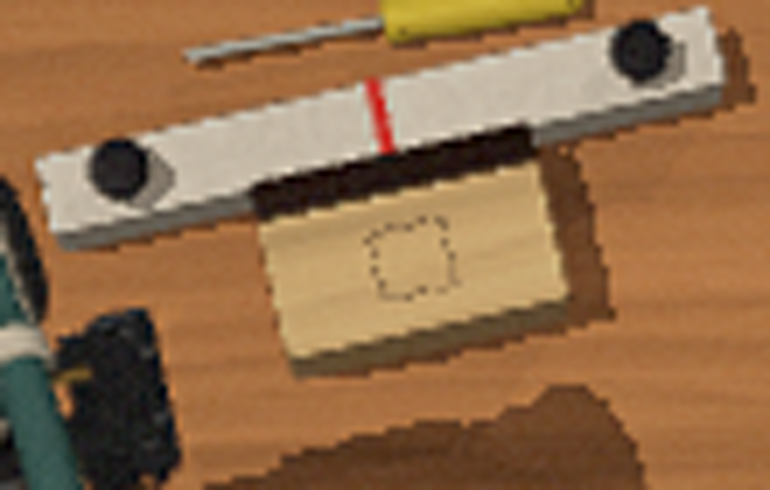

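View pics/z14b.png

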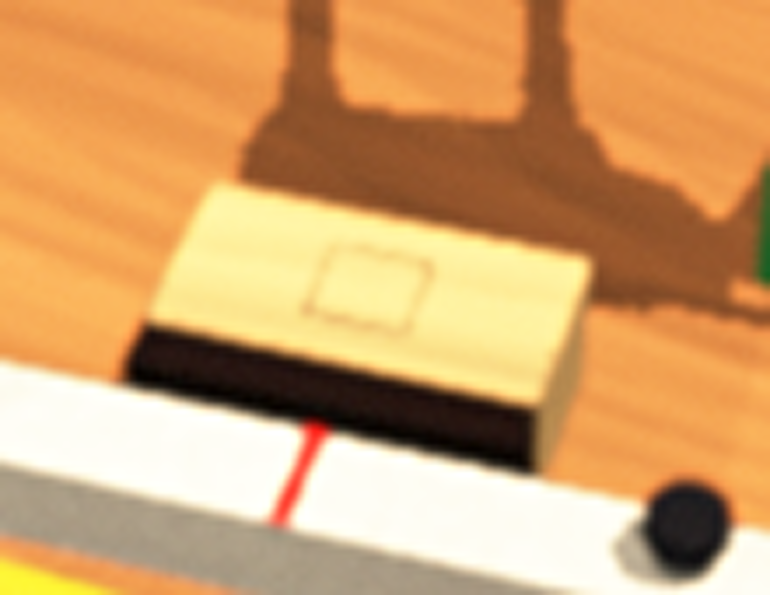

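```bash
python3 -c "
from cell import arm
print(arm.sense()['contact_force']);print(arm.finish_job())"
```

```text
[ 0.0242601   0.17166408 -0.18435996]
the job is handed in; nothing more can be done
None
```

The blank stands with its dark face against the fence, centred on the red mark, and I handed the job in at about 23 s of the 64 s.

- **Turning:** I nudged it round about 82° with the shut fingertips at alternate corners. The last 12° I took out with the open fingers pushing on the back face. It then looked square to the fence: the fit gave 0.4° off, with the face about 48 mm clear.
- **Pushing home:** That last turn left it about 11 mm to the right of the mark. I pushed it home slightly diagonally to bring it back. Contact with the fence showed as about 13 N at the wrist, and I then backed the arm off.
- **Last checks:** With the arm well clear, the combined fit from both cameras put the blank's centre at x −43 mm, y −0.2 mm in the fence frame, turned 0.7°. The goal is −45, 0 and 0°.
- **Disagreement between views:** Fitted separately, the two cameras gave y at +1.6 and −0.3 mm, and turns of −0.8° and +1.4°. I put this down to measurement noise. The enlarged pictures show an even seam along the fence, with the mark at the middle of the dark strip.
- **Other things on the bench:** I made no contact with the bystanders that I know of. I did not re-measure all their positions at the end. While the arm was close, the overhead view was mostly blocked, so those checks relied on the scene camera.

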